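# Load the condiment carrier and hold it up

## Task

Stand the red and the yellow squeeze bottle upright in the two cups of the blue carrier, one in each, either way round; lower them in rather than dropping them, while the carrier stands on the counter. Then take the carrier by its black grip, lift it about 10 cm clear of the counter and finish while still holding it there, level and still, with both bottles in it. Leave the green bottle and the other things on the counter where they are.

Things in the scene. Friction and masses are not known exactly. Their poses are not given: they have to be found in the camera images.
- caddy: Loose blue plastic carrier, 0.28 kg: base 176 x 62 x 4 mm, a round open cup at each end of its x axis, a steel post 22 x 14 mm in the middle with a black grip on top. Origin: centre of its underside; x along its length through both cups, y across, z up. It stands to the right of the bottles, turned by -0.5 to 1 rad. Bottle tops in the cups stand 134 mm above its underside.
- caddy_grip (a point): Point inside the black grip, 132 mm above the carrier's underside, on its middle axis; axes as the carrier's. The grip is a flat upright paddle, 44 mm along x, 18 mm along y, from 110 to 150 mm above the underside: pinch it from above across its 18 mm (fingers closing along y).
- pocket_a (a point): Centre of the inner floor of the cup at the carrier's +x end (70 mm from the middle), 6 mm above the carrier's underside. The cup is 48 mm wide inside, slightly flared at the rim; the rim is 50 mm above the underside, outer diameter 59 mm.
- pocket_b (a point): Centre of the inner floor of the like cup at the carrier's -x end (70 mm from the middle).
- red_bottle: Squeeze bottle of rigid red plastic, standing upright, 128 mm high: straight round body 42 mm in diameter up to 100 mm, then a shoulder and a narrow nozzle; about 0.14 kg. Goes into the carrier. Stands at one of three places left of the carrier, which vary; the three bottles swap places. Origin: centre of its underside, z up its axis.
- yellow_bottle: Squeeze bottle of rigid yellow plastic, standing upright, 128 mm high: straight round body 42 mm in diameter up to 100 mm, then a shoulder and a narrow nozzle; about 0.14 kg. Goes into the carrier. Origin: centre of its underside, z up its axis.
- green_bottle: Squeeze bottle of rigid green plastic, standing upright, 128 mm high: straight round body 42 mm in diameter up to 100 mm, then a shoulder and a narrow nozzle; about 0.14 kg. Stays where it stands. Origin: centre of its underside, z up its axis.
- cup_stack: Bystander: stack of white paper cups, 73 mm wide, 104 mm high, far side. Origin: centre of its underside.
- spice_jar: Bystander: amber glass jar with red cap, 48 mm wide, 90 mm high. Origin: centre of its underside.
- tin: Bystander: food tin with green label, 74 mm wide, 110 mm high, on the right. Origin: centre of its underside.
- serving_spoon: Bystander: serving spoon with red handle, 280 mm long, lying on the counter at the left. Origin: under its middle.
- table: The white counter; its top is at height 0.

How it is judged:
By the outcome, as a careful person would: the job done as asked, in the order asked, and still so for the second after the job is handed in, while the arm keeps its last pose, push and grip.
It also fails if it takes over 72 s, if anything falls off the work surface, if the arm or the gripper's body presses on something with over 40 N, if the wrist force passes 120 N, or if a joint passes its speed limit or range.

## Robot

A 7-joint arm with a two-finger parallel gripper is mounted at the origin on the work surface. World frame = base frame: x ahead of the robot, y to its left, z up, the work surface at z = 0. Lengths are in m, angles in degrees, forces in N, time in s.
With the tool pointing down it reaches from about 0.4 to 0.85 m from the base axis. Payload 4.4 kg.
Tool frame: the origin (TCP) lies midway between the tips of the shut fingers; the grasp point (between the pads) lies 19 mm behind it (manip.grasp_offset is the distance from the TCP to the grasp point, in m); x points along the fingers, z is the direction in which the jaws open and shut, and the axes are right-handed (so a half turn about x gives the same grasp; the last joint's range is limited). The gripper opens to 94 mm and grips with 3 to 60 N. Pads are 16 mm wide; open, the fingers measure 119 mm over their backs; the gripper's body (75 mm by 177 mm) begins 78 mm behind the grasp point.
Start: joints at [68.766, 36.005, 2.206, 86.941, -1.547, 57.084, -1.146], TCP at [0.195, -0.62, 0.205] pointing down, gripper open.
Joint ranges: [-175.42, 175.42], [-21.48, 121.26], [-71.46, 75.88], [10.55, 141.38], [-63.04, 243.04], [13.31, 113.54], [-168.57, 168.57]. Speed limits (degrees/s): [147.25, 147.25, 180, 180, 180, 180, 180].

## Interface

Orientations are given as [roll, pitch, yaw] about the fixed x, y, z axes, in that order (R = Rz(yaw) Ry(pitch) Rx(roll)).
In Python, from plant import manip gives the robot as it stands.
- The arm moves only by the shell command python3 -m jog 'ROWS' [FORCE]. ROWS is a JSON object of lists of equal length, an entry for each row: "fingers": the finger opening in cm, from 0 to 9.4; "dp": the shift along the tool's x, y, z in cm, a list of three; "rotation": the turn, a rotation vector about the tool's x, y, z in degrees, a list of three. A call has 1 to 8 rows; each row shifts and turns the pose as measured when the row begins, along the tool's axes as they then stand; what a row does not reach is not made up. A row lasts 1/12 s, in which the tool goes at most 41.7 mm and 7.16 degrees, less where a joint would pass 70% of its speed; a pose out of reach is approached as far as the arm can. A call with a gripper value outside its range is refused whole. The fingers move at their own pace and stop on an object; FORCE is the grip in N (left out, the last holds). Time passes only in rows, so rows that do not move let the fingers close. It gives the time, the measured TCP pose, the force and the opening at its end, in the units of the state.
- manip.observe(): the state, without advancing time (a new reading comes with each control period).
- manip.camera(name): name is "scene" or "top"; returns a dict with "frame" (400x640x3 uint8, blue, green, red), "range_z" (400x640 float32, m along the optical axis (not along the pixel's ray), 0 where there is no reading), "intrinsics" (3x3 intrinsics, pixels), "k1" (the pictures are not rectified: a ray, as slopes to the right and down, at radius r is drawn at 1 + k1 r^2 times it, then the intrinsics apply), "xyz" and "orientation" of the camera in the world. Camera axes: x right, y up, looking along -z (the intrinsics and any distortion apply to the point x, -y, -z); pixel columns grow to the right and rows downward; lengths in m; the calibration is good to about 2 mm. A picture is of the moment at which its call begins.
- manip.finish_job(): hands the job in, once; it reports no verdict.
The state is a dict: "time": time; "q": joint angles; "dq": joint speeds; "tau": joint torques, N m; "eef_pos": TCP position; "orientation": TCP orientation; "force": force on the tool from outside, world axes, zero at the start; "torque": the same for the moment, N m; "opening": finger opening in m.
Only numpy, scipy, OpenCV 4.12 (cv2) and the standard library are available. Lean on these libraries where they do the work, as an engineer would, in place of code of your own. Each camera call takes 0.05 s, during which the arm holds its last target. There are 200 camera calls.

## Working session

There is one attempt and no reset: what is moved stays moved. The work goes in short steps, Python scripts to look and compute and a shell command to move; the robot and the scene stay as the last step left them, time stands still between calls to the robot, and variables do not carry over. Pictures are saved under pics/ and viewed, about 8 in all and at most 12, crops included, and the job is handed in when it is done.

```bash
ls; mkdir -p pics; python3 - <<'E'
from plant import manip
import cv2,numpy as np
s=manip.observe(); print({k:np.round(v,3).tolist() for k,v in s.items()}, manip.grasp_offset)
for n in("scene","top"):
    c=manip.camera(n); cv2.imwrite(f"pics/{n}0.png",c["frame"])
    np.savez(f"{n}0.npz",**c)
    print(n,c["intrinsics"],c["k1"],c["xyz"],c["orientation"])
E
```

```text
pics
{'time': 0.0, 'q': [68.767, 36.057, 2.204, 86.994, -1.548, 57.083, -1.145], 'dq': [0.033, -0.105, -0.083, -0.062, 0.048, 0.028, 0.019], 'tau': [0.0, -54.972, 1.144, -18.664, -0.052, 0.024, 0.0], 'eef_pos': [0.195, -0.619, 0.205], 'orientation': [-179.223, 89.895, 108.24], 'force': [-0.313, -0.267, -0.151], 'torque': [-0.017, 0.028, -0.003], 'opening': 0.094} 0.0188
scene [[371.76621083   0.         317.98409093]
 [  0.         371.76621083 197.11689378]
 [  0.           0.           1.        ]] -0.08547751182346379 [ 1.23493339 -0.23607943  0.74295232] [ 4.89143883e+01 -1.08852531e-02  7.49564239e+01]
top [[401.83536751   0.         321.7592551 ]
 [  0.         401.83536751 199.74673575]
 [  0.           0.           1.        ]] -0.011152009760214793 [ 0.27115287 -0.04000356  1.44187465] [ 11.04199604  -1.47299704 -89.09455013]
```

View pics/top0.png

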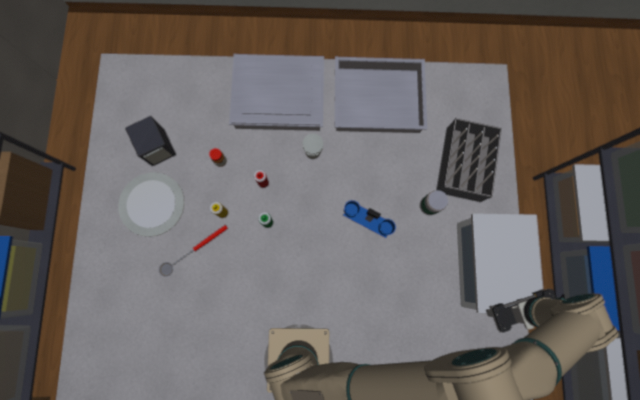

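View pics/scene0.png

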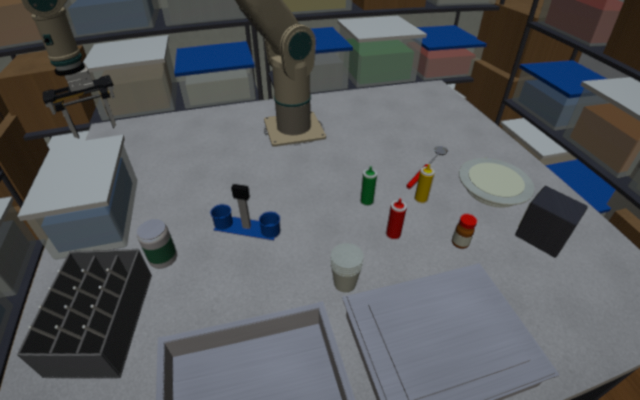

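The top view shows the red bottle at about (261,179), yellow (217,208), green (265,218), the spice jar (217,155), the carrier (369,218), the tin (433,202) and the cups (313,145). The scene view agrees: red (397,220), yellow (425,185), green (369,187), carrier (245,220).

```bash
cat > h.py <<'E'
import numpy as np,cv2
from scipy.spatial.transform import Rotation as R
def load(n):return dict(np.load(n+".npz"))
def rays(c,uv):
    K=c["intrinsics"];d=(np.asarray(uv,float)-K[:2,2])/K[[0,1],[0,1]]
    s=d.copy()
    for _ in range(8): s=d/(1+c["k1"]*(s**2).sum(-1,keepdims=True))
    v=np.stack([s[...,0],-s[...,1],-np.ones(s.shape[:-1])],-1)
    return v@R.from_euler("xyz",c["orientation"],degrees=True).as_matrix().T
def plane(c,uv,z):
    r=rays(c,uv); return c["xyz"]+r*((z-c["xyz"][2])/r[...,2])[...,None]
def cloud(c,m):
    v,u=np.nonzero(m&(c["range_z"]>0)); uv=np.stack([u,v],-1)
    return c["xyz"]+rays(c,uv)*c["range_z"][v,u][:,None],uv
def masks(f):
    h=cv2.cvtColor(f,cv2.COLOR_BGR2HSV);H,S,V=[h[...,i].astype(int) for i in range(3)]
    return dict(red=((H<6)|(H>174))&(S>150)&(V>60),yellow=(H>20)&(H<32)&(S>130)&(V>80),green=(H>50)&(H<80)&(S>120)&(V>40),blue=(H>105)&(H<120)&(S>150)&(V>50),black=(V<45))
E
python3 - <<'E'
from h import *
for n in("top0","scene0"):
    c=load(n);M=masks(c["frame"])
    for k in("red","yellow","green","blue","black"):
        nn,l,st,ce=cv2.connectedComponentsWithStats(M[k].astype(np.uint8),connectivity=8)
        for i in range(1,nn):
            if st[i,4]<12: continue
            p,uv=cloud(c,l==i)
            if len(p)==0: continue
            m=np.median(p,0)
            if not(.2<m[0]<.95 and -.4<m[1]<.5): continue
            print(n,k,st[i],np.round(m,3),np.round(p.min(0),3),np.round(p.max(0),3))
c=load("top0")
f=cv2.resize(c["frame"][130:250,190:450],None,fx=3,fy=3,interpolation=cv2.INTER_CUBIC);cv2.imwrite("pics/crop1.png",f)
E
```

```text
top0 red [210 149  12  12 107] [0.69  0.303 0.091] [0.672 0.285 0.073] [0.709 0.322 0.096]
top0 red [257 173   6   6  29] [0.61  0.142 0.114] [0.602 0.134 0.107] [0.62  0.151 0.133]
top0 red [194 226  33  24 148] [0.407 0.319 0.019] [0.364 0.265 0.007] [0.448 0.373 0.028]
top0 yellow [213 204   6   7  36] [0.498 0.284 0.112] [0.489 0.276 0.107] [0.51  0.293 0.134]
top0 green [262 215   6   6  29] [0.466 0.12  0.114] [0.459 0.112 0.104] [0.475 0.128 0.13 ]
top0 blue [345 202  50  35 709] [ 0.478 -0.234  0.007] [ 0.424 -0.327 -0.003] [ 0.542 -0.154  0.15 ]
top0 black [155 122  20  34 172] [0.728 0.478 0.092] [0.703 0.466 0.021] [0.79  0.509 0.13 ]
top0 black [368 210  11   8  63] [ 0.481 -0.237  0.147] [ 0.47  -0.255  0.092] [ 0.493 -0.222  0.155]
scene0 red [407 172  12  16  76] [0.434 0.289 0.019] [0.397 0.263 0.01 ] [0.455 0.324 0.025]
scene0 red [394 200  10   8  46] [0.618 0.141 0.112] [0.608 0.131 0.108] [0.625 0.154 0.127]
scene0 red [387 209  18  29 355] [0.63  0.133 0.057] [0.613 0.121 0.005] [0.637 0.155 0.103]
scene0 red [460 214  17  15 195] [0.698 0.3   0.091] [0.673 0.282 0.074] [0.715 0.324 0.094]
scene0 yellow [424 165   8   8  40] [0.503 0.283 0.112] [0.492 0.273 0.108] [0.511 0.296 0.129]
scene0 yellow [415 173  18  29 285] [0.517 0.276 0.056] [0.5   0.263 0.005] [0.523 0.295 0.104]
scene0 green [366 168   8   7  31] [0.472 0.119 0.113] [0.465 0.111 0.109] [0.478 0.13  0.126]
scene0 green [362 177  14  28 290] [0.485 0.113 0.058] [0.472 0.1   0.005] [0.491 0.132 0.101]
scene0 blue [ 211  205   68   35 1215] [ 0.493 -0.237  0.017] [ 0.425 -0.329 -0.   ] [ 0.55  -0.153  0.054]
scene0 black [232 185  17  16 213] [ 0.495 -0.241  0.138] [ 0.478 -0.26   0.111] [ 0.504 -0.221  0.152]
scene0 black [ 516  202   60   55 1798] [0.765 0.496 0.072] [0.711 0.466 0.004] [0.814 0.525 0.132]
```

View pics/crop1.png

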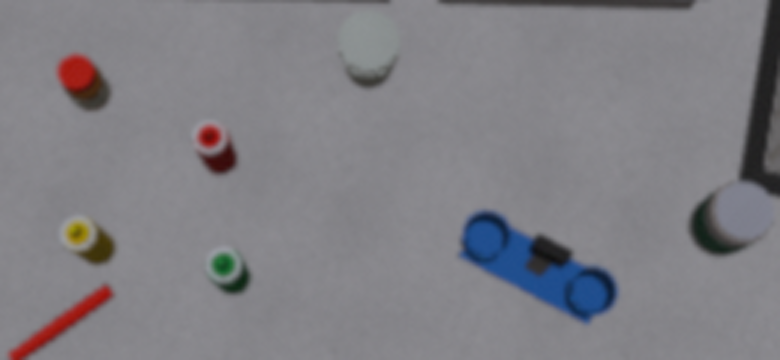

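```bash
cat >> h.py <<'E'
def axes(s): return R.from_euler("xyz",s["orientation"],degrees=True)
def go(p,yaw=None,rp=None):
    """distance to go: jaw yaw (deg, mod 180) first with tool straight down, then shift, tool axes, cm"""
    from plant import manip
    s=manip.observe();r=axes(s);M=r.as_matrix()
    if yaw is None: T=r
    else:
        y=np.degrees(np.arctan2(M[1,2],M[0,2]));d=(yaw-y+90)%180-90;a=np.radians(y+d)
        z=np.array([np.cos(a),np.sin(a),0]);x=np.array([0,0,-1.]);T=R.from_matrix(np.stack([x,np.cross(z,x),z],-1))
    rot=(r.inv()*T).as_rotvec(degrees=True)
    d=np.array(p)-s["eef_pos"]
    print("t",round(float(s["time"]),2),"tcp",np.round(s["eef_pos"],4),"jawyaw",np.round(np.degrees(np.arctan2(M[1,2],M[0,2])),1),"q",np.round(s["q"]),"F",np.round(s["force"],1),"open",np.round(s["opening"],4))
    print("rot",np.round(rot,1),"dp cm before-rot axes",np.round(r.inv().apply(d)*100,2),"after-rot axes",np.round(T.inv().apply(d)*100,2))
E
python3 - <<'E'
from h import *
from plant import manip
from scipy.optimize import least_squares as LS
for n in("top0","scene0"):
    c=load(n);M=masks(c["frame"])
    p,_=cloud(c,M["blue"]);p=p[(abs(p[:,2]-.05)<.006)&(p[:,0]<.6)&(p[:,0]>.38)&(abs(p[:,1]+.24)<.12)]
    cs=[]
    for sel in(p[:,1]>-.235,p[:,1]<=-.235):
        q=p[sel]; f=LS(lambda x:np.hypot(*(q[:,:2]-x).T)-.0275,q[:,:2].mean(0),loss="soft_l1",f_scale=.003).x;cs.append(f);print(n,"cup",np.round(f,4),len(q))
    d=cs[0]-cs[1];print("mid",np.round(np.mean(cs,0),4),"len",np.linalg.norm(d),"yaw",np.degrees(np.arctan2(d[1],d[0])))
    p,_=cloud(c,M["black"]);p=p[(p[:,2]>.143)&(p[:,2]<.16)&(abs(p[:,0]-.48)<.06)&(abs(p[:,1]+.24)<.06)]
    print("grip",cv2.minAreaRect(p[:,:2].astype(np.float32)*1000),len(p))
    if n[0]=="s":
        for k,g in dict(red=(.612,.142),yellow=(.499,.284),green=(.467,.12)).items():
            q,_=cloud(c,M[k]);q=q[(np.hypot(*(q[:,:2]-g).T)<.04)&(q[:,2]<.095)&(q[:,2]>.008)]
            print(k,np.round(LS(lambda x:np.hypot(*(q[:,:2]-x).T)-.021,g,loss="soft_l1",f_scale=.003).x,4))
s=manip.observe();print(np.round(axes(s).as_matrix(),2))
go([.612,.142,.25],None)
E
```

```text
top0 cup [ 0.5185 -0.1761] 26
top0 cup [ 0.4537 -0.3016] 34
mid [ 0.4861 -0.2388] len 0.14124544758052981 yaw 62.700967661920906
grip ((482.60595703125, -238.64752197265625), (34.74512481689453, 12.099855422973633), 62.949825286865234) 43
scene0 cup [ 0.5197 -0.1774] 85
scene0 cup [ 0.4546 -0.3019] 74
mid [ 0.4872 -0.2396] len 0.14052685481023866 yaw 62.41809819688835
grip ((490.07220458984375, -239.52740478515625), (40.841060638427734, 14.639358520507812), 63.17441940307617) 86
red [0.6126 0.1434]
yellow [0.4995 0.2862]
green [0.4666 0.1202]
[[-0.    0.95  0.3 ]
 [ 0.    0.3  -0.95]
 [-1.   -0.   -0.  ]]
t 0.1 tcp [ 0.1949 -0.6195  0.2047] jawyaw -72.5 q [69. 36.  2. 87. -2. 57. -1.] F [0.5 0.4 0.6] open 0.0938
rot [0. 0. 0.] dp cm before-rot axes [ -4.44  62.64 -60.13] after-rot axes [ -4.44  62.64 -60.13]
```

```bash
python3 - <<'E'
from h import *
c=load("top0")
p,uv=cloud(c,np.ones((400,640),bool))
s=(uv[:,0]>455)&(uv[:,0]<545)&(uv[:,1]>205)&(uv[:,1]<285)
q=p[s&(p[:,2]>.04)&(p[:,2]<.3)]
print(np.percentile(q,[0,2,50,98,100],axis=0).round(3))
E
python3 -m jog '{"fingers":[7.5,7.5,7.5,7.5],"dp":[[-3,0,0],[-3.5,0,0],[-3.5,0,0],[-2,0,0]],"rotation":[[0,0,0],[0,0,0],[0,0,0],[0,0,0]]}' 20
```

```text
[[ 0.259 -0.769  0.04 ]
 [ 0.265 -0.761  0.056]
 [ 0.37  -0.64   0.173]
 [ 0.48  -0.557  0.179]
 [ 0.487 -0.553  0.183]]
time: 0.43
eef_pos: [0.1934, -0.6146, 0.3198]
orientation: [-178.1, 88.8, 109.4]
force: [0.7, -0.4, 0.4]
opening: 0.0754
```

```bash
python3 -m jog '{"fingers":[7.5,7.5,7.5,7.5,7.5,7.5,7.5,7.5],"dp":[[0,4,0],[0,4,0],[0,4,0],[0,4,0],[0,4,0],[0,4,0],[0,4,0],[0,4,0]],"rotation":[[-3.6,0,0],[-3.6,0,0],[-3.6,0,0],[-3.6,0,0],[-3.6,0,0],[-3.6,0,0],[-3.6,0,0],[-3.6,0,0]]}'
python3 -m jog '{"fingers":[7.5,7.5,7.5,7.5,7.5,7.5,7.5,7.5],"dp":[[0,4,0],[0,4,0],[0,4,0],[0,4,0],[0,4,0],[0,4,0],[0,4,0],[0,4,0]],"rotation":[[-3.6,0,0],[-3.6,0,0],[-3.6,0,0],[-3.6,0,0],[-3.6,0,0],[-3.6,0,0],[-3.6,0,0],[-3.6,0,0]]}'
python3 -c "
from h import *
go([.612,.143,.2],13)"
```

```text
time: 1.1
eef_pos: [0.4649, -0.4623, 0.3221]
orientation: [-162.2, 89.1, 153.9]
force: [1.5, -1.6, -0.3]
opening: 0.0751
time: 1.77
eef_pos: [0.6329, -0.1788, 0.3158]
orientation: [168.0, 88.7, 154.3]
force: [0.4, -1.4, 0.5]
opening: 0.0751
t 1.77 tcp [ 0.6329 -0.1788  0.3158] jawyaw -13.7 q [ 22.  33. -15.  75.   8.  74.  -7.] F [ 0.4 -1.4  0.5] open 0.0751
rot [-26.7  -1.2  -0.6] dp cm before-rot axes [11.93 30.71 -9.39] after-rot axes [11.58 31.83  5.21]
```

```bash
python3 -m jog '{"fingers":[7.5,7.5,7.5,7.5,7.5,7.5,7.5,7.5],"dp":[[0.7,3.9,-0.3],[0.7,3.9,-0.3],[0.7,3.9,-0.3],[0.7,3.9,-0.3],[0.7,3.9,-0.3],[0.7,3.9,-0.3],[0.7,3.9,-0.3],[0.7,3.9,-0.3]],"rotation":[[-3.4,-0.15,0],[-3.4,-0.15,0],[-3.4,-0.15,0],[-3.4,-0.15,0],[-3.4,-0.15,0],[-3.4,-0.15,0],[-3.4,-0.15,0],[-3.4,-0.15,0]]}'
python3 -m jog '{"fingers":[7.5],"dp":[[0,0,0]],"rotation":[[0,0,0]]}'
python3 -c "
from h import *
go([.612,.143,.16],13)"
```

```text
time: 2.43
eef_pos: [0.6156, 0.1453, 0.2571]
orientation: [73.6, 89.4, 88.5]
force: [0.1, 0.4, -0.4]
opening: 0.0749
time: 2.52
eef_pos: [0.6107, 0.1565, 0.2559]
orientation: [89.6, 89.0, 105.4]
force: [0.1, -0.0, 0.1]
opening: 0.0749
t 2.52 tcp [0.6107 0.1565 0.2559] jawyaw 15.8 q [ -2.  33. -24.  86.  13.  64. -13.] F [ 0.1 -0.   0.1] open 0.0749
rot [ 2.8 -0.  -1. ] dp cm before-rot axes [ 9.57 -1.5  -0.25] after-rot axes [ 9.59 -1.34 -0.18]
```

```bash
python3 -m jog '{"fingers":[7.5,7.5,7.5,7.5,7.5],"dp":[[2,-0.7,-0.1],[2.5,-0.6,-0.1],[2.5,0,0],[1.5,0,0],[0,0,0]],"rotation":[[0,0,-0.5],[0,0,-0.5],[0,0,0],[0,0,0],[0,0,0]]}'
python3 - <<'E'
from h import *
from plant import manip
go([.612,.143,.063],15.8)
c=manip.camera("scene");np.savez("scene1.npz",**c);cv2.imwrite("pics/s1.png",cv2.resize(c["frame"][100:270,300:500],None,fx=3,fy=3,interpolation=cv2.INTER_CUBIC))
E
```

```text
time: 2.93
eef_pos: [0.6101, 0.1493, 0.1672]
orientation: [98.8, 89.9, 115.1]
force: [-0.1, -0.3, -0.6]
opening: 0.0751
t 2.93 tcp [0.6101 0.1493 0.1672] jawyaw 16.3 q [ -3.  38. -22.  93.  17.  53. -15.] F [-0.1 -0.3 -0.6] open 0.0751
rot [ 0.5 -0.  -0.1] dp cm before-rot axes [ 1.042e+01 -6.800e-01  1.000e-02] after-rot axes [ 1.042e+01 -6.600e-01  1.000e-02]
```

View pics/s1.png

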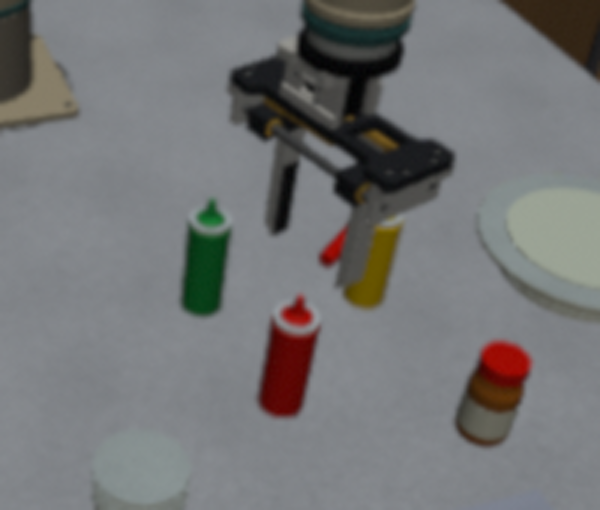

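The picture shows the finger tips at about (278,232) and (350,285) in the crop. They straddle the red bottle, whose nozzle is at (300,300), so I'll descend.

```bash
python3 -m jog '{"fingers":[7.5,7.5,7.5,7.5,7.5,7.5],"dp":[[0.3,-0.6,0],[2.5,0,0],[2.7,0,0],[2.5,0,0],[1.5,0,0],[0,0,0]],"rotation":[[0,0,0],[0,0,0],[0,0,0],[0,0,0],[0,0,0],[0,0,0]]}'
python3 -c "
from h import *
go([.612,.143,.063],15.8)"
```

```text
time: 3.48
eef_pos: [0.6211, 0.1418, 0.0781]
orientation: [-0.2, 89.0, 15.8]
force: [-1.1, -0.3, 0.1]
opening: 0.0751
t 3.48 tcp [0.6211 0.1418 0.0781] jawyaw 16.1 q [ -4.  44. -20.  96.  20.  42. -17.] F [-1.1 -0.3  0.1] open 0.0751
rot [0.3 1.  0. ] dp cm before-rot axes [ 1.5   0.36 -0.87] after-rot axes [ 1.51  0.36 -0.84]
```

```bash
python3 -m jog '{"fingers":[7.5,7.5,7.5,7.5],"dp":[[0,0.3,-0.85],[0.8,0,0],[0.5,0,0],[0,0,0]],"rotation":[[0,1,0],[0,0,0],[0,0,0],[0,0,0]]}'
python3 -c "
from h import *
go([.612,.143,.063],15.8)"
```

```text
time: 3.82
eef_pos: [0.6148, 0.1419, 0.0687]
orientation: [-8.5, 89.7, 7.5]
force: [0.3, 0.6, -0.5]
opening: 0.0746
t 3.82 tcp [0.6148 0.1419 0.0687] jawyaw 16.0 q [ -4.  45. -19.  97.  21.  42. -18.] F [ 0.3  0.6 -0.5] open 0.0746
rot [0.2 0.3 0. ] dp cm before-rot axes [ 0.56  0.19 -0.24] after-rot axes [ 0.57  0.19 -0.24]
```

```bash
python3 -m jog '{"fingers":[7.5,6,4.8,4.2,3.8,3.8,3.8,3.8],"dp":[[0.6,0.2,-0.25],[0,0,0],[0,0,0],[0,0,0],[0,0,0],[0,0,0],[0,0,0],[0,0,0]],"rotation":[[0,0,0],[0,0,0],[0,0,0],[0,0,0],[0,0,0],[0,0,0],[0,0,0],[0,0,0]]}' 25
python3 -c "
from h import *
go([.612,.143,.063],15.8)"
```

```text
time: 4.48
eef_pos: [0.6134, 0.144, 0.0645]
orientation: [-4.9, 89.5, 11.1]
force: [-0.5, 0.6, -1.4]
opening: 0.0421
t 4.48 tcp [0.6134 0.144  0.0645] jawyaw 16.0 q [ -4.  45. -19.  97.  21.  41. -18.] F [-0.5  0.6 -1.4] open 0.0421
rot [0.2 0.5 0. ] dp cm before-rot axes [ 0.15 -0.05 -0.17] after-rot axes [ 0.15 -0.05 -0.16]
```

```bash
python3 -m jog '{"fingers":[3.8,3.8,3.8,3.8,3.8,3.8],"dp":[[-1,0,0],[-2.5,0,0],[-3,0,0],[-3,0,0],[-1.5,0,0],[0,0,0]],"rotation":[[0,0.5,0],[0,0,0],[0,0,0],[0,0,0],[0,0,0],[0,0,0]]}'
python3 -c "
from h import *
go([.5189,-.1771,.17],-27.4)"
```

```text
time: 4.98
eef_pos: [0.6103, 0.143, 0.1752]
orientation: [-177.6, 89.4, -161.6]
force: [1.1, 0.9, -2.1]
opening: 0.0419
t 4.98 tcp [0.6103 0.143  0.1752] jawyaw 16.0 q [ -2.  38. -22.  92.  17.  55. -14.] F [ 1.1  0.9 -2.1] open 0.0419
rot [43.4 -0.5  0.2] dp cm before-rot axes [  0.7  -28.25 -17.6 ] after-rot axes [  0.52 -32.62   6.62]
```

```bash
python3 -m jog '{"fingers":[3.8,3.8,3.8,3.8,3.8,3.8,3.8,3.8],"dp":[[0,-2,-0.4],[0,-3,-0.6],[0,-3.4,-0.6],[0,-3.4,-0.6],[0,-3.4,-0.6],[0,-3.4,-0.6],[0,-3.4,-0.6],[0,-3.2,-0.6]],"rotation":[[4,0,0],[4.3,0,0],[4.3,0,0],[4.3,0,0],[4.3,0,0],[4.3,0,0],[4.3,0,0],[4.3,0,0]]}'
python3 -m jog '{"fingers":[3.8,3.8,3.8,3.8],"dp":[[0,-3,-0.6],[0,-2,-0.4],[0,-1,-0.2],[0,0,0]],"rotation":[[4,0,0],[3,0,0],[1,0,0],[0,0,0]]}'
python3 -c "
from h import *
go([.5189,-.1771,.17],-27.4)"
```

```text
time: 5.65
eef_pos: [0.5625, -0.1034, 0.1674]
orientation: [173.7, 89.2, 155.0]
force: [0.5, 0.2, -1.0]
opening: 0.0418
time: 5.98
eef_pos: [0.5201, -0.167, 0.1625]
orientation: [-157.2, 88.6, 174.9]
force: [0.9, -0.6, -1.0]
opening: 0.042
t 5.98 tcp [ 0.5201 -0.167   0.1625] jawyaw -28.0 q [ 22.  32. -11. 105.   8.  46. -21.] F [ 0.9 -0.6 -1. ] open 0.042
rot [-0.6 -1.3  0.5] dp cm before-rot axes [-0.75 -0.96  0.35] after-rot axes [-0.75 -0.95  0.36]
```

```bash
python3 -m jog '{"fingers":[3.8,3.8,3.8],"dp":[[0,-0.8,0.35],[0,0,0],[0,0,0]],"rotation":[[0,-1.2,0.5],[0,0,0],[0,0,0]]}'
python3 - <<'E'
from h import *
from plant import manip
from scipy.optimize import least_squares as LS
go([.5189,-.1771,.12],-27.4)
for n in("scene","top"):
    c=manip.camera(n);np.savez(n+"2.npz",**c)
    M=masks(c["frame"])
    q,_=cloud(c,M["red"]);q=q[(np.hypot(*(q[:,:2]-[.519,-.177]).T)<.05)&(q[:,2]<.195)]
    print(n,len(q))
    if len(q)>20: print(np.round(LS(lambda x:np.hypot(*(q[:,:2]-x).T)-.021,[.519,-.177],loss="soft_l1",f_scale=.003).x,4),q.min(0).round(3),q.max(0).round(3))
    p,_=cloud(c,M["blue"]);p=p[(abs(p[:,2]-.05)<.006)&(p[:,0]<.6)&(p[:,0]>.38)&(abs(p[:,1]+.24)<.12)]
    for sel in(p[:,1]>-.235,p[:,1]<=-.235):
        q=p[sel]; print("cup",np.round(LS(lambda x:np.hypot(*(q[:,:2]-x).T)-.0275,q[:,:2].mean(0),loss="soft_l1",f_scale=.003).x,4),len(q))
    if n=="scene": cv2.imwrite("pics/s2.png",cv2.resize(c["frame"][110:260,180:340],None,fx=3.6,fy=3.6,interpolation=cv2.INTER_CUBIC))
E
```

```text
time: 6.23
eef_pos: [0.5203, -0.1722, 0.1608]
orientation: [150.7, 89.8, 123.1]
force: [0.8, 0.8, -0.8]
opening: 0.0417
t 6.23 tcp [ 0.5203 -0.1722  0.1608] jawyaw -27.6 q [ 23.  31. -11. 106.   8.  44. -20.] F [ 0.8  0.8 -0.8] open 0.0417
rot [-0.2 -0.2 -0.1] dp cm before-rot axes [ 4.08 -0.5   0.11] after-rot axes [ 4.08 -0.5   0.1 ]
scene 315
[ 0.5209 -0.1715] [ 0.527 -0.191  0.102] [ 0.548 -0.157  0.195]
cup [ 0.5198 -0.1769] 85
cup [ 0.4544 -0.3017] 76
top 0<stdin>:13: RuntimeWarning: Mean of empty slice.
  ret = um.true_divide(
Traceback (most recent call last):
ValueError: Initial guess is outside of provided bounds
```

View pics/s2.png

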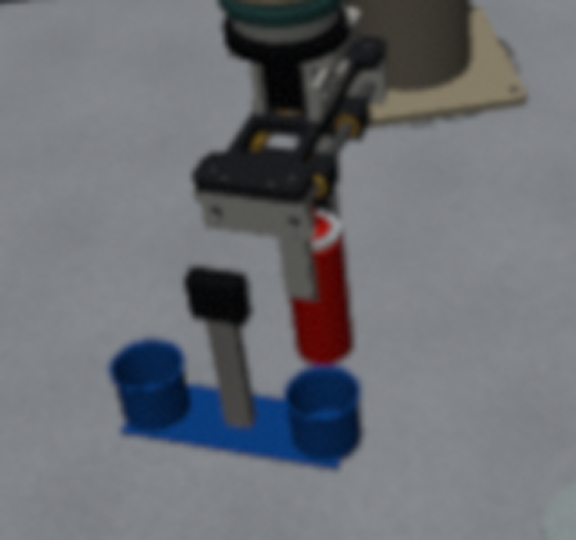

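The red bottle hangs upright at crop (322,300), directly over the right-hand cup, whose rim is at (323,390). It needs about 5 mm more towards −y.

```bash
python3 -m jog '{"fingers":[3.8,3.8,3.8,3.8],"dp":[[0.5,-0.5,0.1],[1,0,0],[1,0,0],[0,0,0]],"rotation":[[0,0,0],[0,0,0],[0,0,0],[0,0,0]]}'
python3 -c "
from h import *
go([.5189,-.1771,.0705],-27.4)"
```

```text
time: 6.67
eef_pos: [0.5211, -0.174, 0.1335]
orientation: [127.2, 89.8, 99.9]
force: [-0.7, -0.0, -0.9]
opening: 0.0417
t 6.67 tcp [ 0.5211 -0.174   0.1335] jawyaw -27.3 q [ 23.  34. -11. 107.   9.  40. -20.] F [-0.7 -0.  -0.9] open 0.0417
rot [ 0.1 -0.1 -0.2] dp cm before-rot axes [ 6.3  -0.39 -0.04] after-rot axes [ 6.3  -0.37 -0.05]
```

```bash
python3 -m jog '{"fingers":[3.8,3.8,3.8,3.8],"dp":[[0,-0.4,-0.05],[0.3,-0.2,0],[0.5,0,0],[0,0,0]],"rotation":[[0,0,0],[0,0,0],[0,0,0],[0,0,0]]}'
python3 -c "
from h import *
go([.5189,-.1771,.0705],-27.4)"
```

```text
time: 7.0
eef_pos: [0.5171, -0.1788, 0.1233]
orientation: [147.4, 89.7, 120.2]
force: [-0.4, -0.7, -2.2]
opening: 0.0419
t 7.0 tcp [ 0.5171 -0.1788  0.1233] jawyaw -27.2 q [ 23.  34. -11. 108.   9.  39. -20.] F [-0.4 -0.7 -2.2] open 0.0419
rot [ 0.2 -0.3 -0.2] dp cm before-rot axes [5.28 0.22 0.11] after-rot axes [5.28 0.23 0.08]
```

```bash
python3 -m jog '{"fingers":[3.8,3.8,3.8,3.8,3.8],"dp":[[0,0.2,0.13],[0.4,0,0],[0.7,0,0],[0.7,0,0],[0,0,0]],"rotation":[[0,0,0],[0,0,0],[0,0,0],[0,0,0],[0,0,0]]}'
python3 -c "
from h import *
go([.5192,-.1776,.0705],-27.4)"
```

```text
time: 7.42
eef_pos: [0.5195, -0.1777, 0.1042]
orientation: [142.5, 89.7, 115.3]
force: [-1.2, 0.1, -1.8]
opening: 0.0417
t 7.42 tcp [ 0.5195 -0.1777  0.1042] jawyaw -27.2 q [ 23.  36. -10. 108.  10.  37. -21.] F [-1.2  0.1 -1.8] open 0.0417
rot [ 0.2 -0.2 -0.2] dp cm before-rot axes [ 3.37 -0.01 -0.01] after-rot axes [ 3.37 -0.   -0.03]
```

```bash
python3 -m jog '{"fingers":[3.8,3.8,3.8,3.8,3.8,3.8],"dp":[[0.6,0,0],[0.6,0,0],[0.6,0,0],[0.6,0,0],[0.4,0,0],[0,0,0]],"rotation":[[0,0,0],[0,0,0],[0,0,0],[0,0,0],[0,0,0],[0,0,0]]}'
python3 -c "
from h import *
go([.5192,-.1776,.0705],-27.4)"
```

```text
time: 7.92
eef_pos: [0.5191, -0.1774, 0.0723]
orientation: [149.3, 89.7, 122.0]
force: [0.7, 0.9, -1.9]
opening: 0.0418
t 7.92 tcp [ 0.5191 -0.1774  0.0723] jawyaw -27.2 q [ 22.  39. -10. 110.  11.  33. -21.] F [ 0.7  0.9 -1.9] open 0.0418
rot [ 0.2 -0.3 -0.2] dp cm before-rot axes [ 0.18 -0.02  0.02] after-rot axes [ 0.18 -0.02  0.02]
```

```bash
python3 -m jog '{"fingers":[3.8,3.8,3.8],"dp":[[0.15,0,0],[0.1,0,0],[0.1,0,0]],"rotation":[[0,0,0],[0,0,0],[0,0,0]]}'
python3 -c "
from h import *
go([.5192,-.1776,.0705],-27.4)"
```

```text
time: 8.17
eef_pos: [0.5194, -0.1771, 0.0703]
orientation: [149.6, 89.7, 122.3]
force: [-2.2, 0.3, 9.8]
opening: 0.0418
t 8.17 tcp [ 0.5194 -0.1771  0.0703] jawyaw -27.2 q [ 22.  39.  -9. 110.  11.  33. -21.] F [-2.2  0.3  9.8] open 0.0418
rot [ 0.2 -0.3 -0.2] dp cm before-rot axes [-0.02 -0.05  0.01] after-rot axes [-0.02 -0.05  0.01]
```

Seated: contact force is 9.8 N at the expected height. Now I'll release and go up.

```bash
python3 -m jog '{"fingers":[4.6,5.4,6,6.4,6.4,6.4,6.4,6.4],"dp":[[-0.05,0,0],[0,0,0],[0,0,0],[0,0,0],[-1,0,0],[-3,0,0],[-3,0,0],[-3.5,0,0]],"rotation":[[0,0,0],[0,0,0],[0,0,0],[0,0,0],[0,0,0],[0,0,0],[0,0,0],[0,0,0]]}'
python3 -m jog '{"fingers":[7.5,7.5,7.5],"dp":[[-3.5,0,0],[-2,0,0],[0,0,0]],"rotation":[[0,0,0],[0,0,0],[0,0,0]]}'
python3 -c "
from h import *
go([.4995,.286,.2],30)"
```

```text
time: 8.83
eef_pos: [0.5159, -0.1762, 0.1753]
orientation: [175.2, 89.0, 148.1]
force: [1.4, 0.1, 0.4]
opening: 0.0644
time: 9.08
eef_pos: [0.5201, -0.1774, 0.2415]
orientation: [137.3, 89.7, 110.1]
force: [-0.8, 0.0, 0.2]
opening: 0.0746
t 9.08 tcp [ 0.5201 -0.1774  0.2415] jawyaw -27.2 q [ 25.  26. -13. 100.   6.  55. -18.] F [-0.8  0.   0.2] open 0.0746
rot [-57.2  -0.1  -0.3] dp cm before-rot axes [  4.41  40.27 -22.96] after-rot axes [ 4.15 41.16 21.39]
```

```bash
python3 -m jog '{"fingers":[7.5,7.5,7.5,7.5,7.5,7.5,7.5,7.5],"dp":[[0,3.4,0],[0,3.6,0],[0,3.6,0],[0,3.6,0],[0,3.6,0],[0,3.6,0],[0,3.6,0],[0,3.6,0]],"rotation":[[-4.2,0,0],[-4.2,0,0],[-4.2,0,0],[-4.2,0,0],[-4.2,0,0],[-4.2,0,0],[-4.2,0,0],[-4.2,0,0]]}'
python3 -m jog '{"fingers":[7.5,7.5,7.5,7.5,7.5,7.5],"dp":[[0,3.6,0],[0,3.6,0],[0,3.6,0],[0,3,0],[0,2,0],[0,0,0]],"rotation":[[-4.2,0,0],[-4.2,0,0],[-4.2,0,0],[-4.2,0,0],[-4,0,0],[0,0,0]]}'
python3 -c "
from h import *
go([.4995,.286,.16],30)"
```

```text
time: 9.75
eef_pos: [0.5816, 0.0945, 0.2415]
orientation: [-99.0, 89.8, -92.4]
force: [0.6, 0.2, 0.3]
opening: 0.0749
time: 10.25
eef_pos: [0.5346, 0.264, 0.2374]
orientation: [141.9, 89.6, 171.3]
force: [-0.6, 0.7, -0.4]
opening: 0.075
t 10.25 tcp [0.5346 0.264  0.2374] jawyaw 29.4 q [-11.  32. -29.  93.  17.  60. -15.] F [-0.6  0.7 -0.4] open 0.075
rot [-0.6 -0.3 -0.3] dp cm before-rot axes [ 7.77  3.6  -1.94] after-rot axes [ 7.74  3.66 -1.94]
```

```bash
python3 -m jog '{"fingers":[7.5,7.5,7.5,7.5,7.5],"dp":[[1.5,1.8,-1],[2,1.7,-0.9],[2,0,0],[1.5,0,0],[0,0,0]],"rotation":[[0,-0.3,-0.3],[0,0,0],[0,0,0],[0,0,0],[0,0,0]]}'
python3 -c "
from h import *
go([.4995,.286,.064],30)"
```

```text
time: 10.67
eef_pos: [0.4998, 0.2838, 0.164]
orientation: [-103.6, 89.8, -74.5]
force: [0.2, -0.4, -0.1]
opening: 0.0753
t 10.67 tcp [0.4998 0.2838 0.164 ] jawyaw 29.1 q [-15.  35. -27. 101.  20.  49. -23.] F [ 0.2 -0.4 -0.1] open 0.0753
rot [-0.9 -0.   0.2] dp cm before-rot axes [10.    0.24  0.08] after-rot axes [10.    0.21  0.08]
```

```bash
python3 -m jog '{"fingers":[7.5,7.5,7.5,7.5,7.5,7.5],"dp":[[1,0.2,0.1],[2,0,0],[2,0,0],[2,0,0],[1,0,0],[0,0,0]],"rotation":[[0,0,0],[0,0,0],[0,0,0],[0,0,0],[0,0,0],[0,0,0]]}'
python3 -c "
from h import *
go([.4995,.286,.064],30)"
```

```text
time: 11.17
eef_pos: [0.5053, 0.2822, 0.0818]
orientation: [-54.2, 89.6, -25.8]
force: [-0.3, -0.1, -0.1]
opening: 0.0749
t 11.17 tcp [0.5053 0.2822 0.0818] jawyaw 28.4 q [-17.  41. -23. 105.  25.  39. -27.] F [-0.3 -0.1 -0.1] open 0.0749
rot [-1.6  0.2  0.3] dp cm before-rot axes [ 1.77  0.62 -0.33] after-rot axes [ 1.78  0.62 -0.31]
```

```bash
python3 -m jog '{"fingers":[7.5,7.5,7.5,7.5,7.5],"dp":[[0,0.5,-0.35],[0.7,0.1,0],[0.7,0,0],[0.3,0,0],[0,0,0]],"rotation":[[0,0.2,0.3],[0,0,0],[0,0,0],[0,0,0],[0,0,0]]}'
python3 -c "
from h import *
go([.4995,.286,.064],30)"
```

```text
time: 11.58
eef_pos: [0.5014, 0.2869, 0.0663]
orientation: [2.1, 89.7, 30.4]
force: [0.8, -0.1, -0.9]
opening: 0.0752
t 11.58 tcp [0.5014 0.2869 0.0663] jawyaw 28.3 q [-18.  42. -23. 105.  25.  37. -28.] F [ 0.8 -0.1 -0.9] open 0.0752
rot [-1.7  0.3 -0. ] dp cm before-rot axes [ 0.23  0.01 -0.21] after-rot axes [ 0.23  0.02 -0.21]
```

```bash
python3 -m jog '{"fingers":[7.5,6,4.8,4.2,3.8,3.8,3.8,3.8],"dp":[[0.2,0,-0.2],[0,0,0],[0,0,0],[0,0,0],[0,0,0],[0,0,0],[0,0,0],[0,0,0]],"rotation":[[0,0.2,0],[0,0,0],[0,0,0],[0,0,0],[0,0,0],[0,0,0],[0,0,0],[0,0,0]]}'
python3 -c "
from h import *
go([.4995,.286,.064],30)"
python3 -m jog '{"fingers":[3.8,3.8,3.8,3.8,3.8,3.8,3.8],"dp":[[-1,0,0],[-2.5,0,0],[-3,0,0],[-3,0,0],[-3,0,0],[-1.5,0,0],[0,0,0]],"rotation":[[0,0,0],[0,0,0],[0,0,0],[0,0,0],[0,0,0],[0,0,0],[0,0,0]]}'
python3 -c "
from h import *
go([.4545,-.3017,.2],-27.4)"
```

```text
time: 12.25
eef_pos: [0.5004, 0.2864, 0.0654]
orientation: [2.2, 89.8, 30.5]
force: [-1.2, -0.9, -1.1]
opening: 0.0414
t 12.25 tcp [0.5004 0.2864 0.0654] jawyaw 28.3 q [-18.  42. -23. 106.  25.  37. -28.] F [-1.2 -0.9 -1.1] open 0.0414
rot [-1.7  0.2 -0. ] dp cm before-rot axes [ 0.14  0.   -0.1 ] after-rot axes [ 0.14  0.01 -0.1 ]
time: 12.83
eef_pos: [0.4972, 0.2849, 0.2122]
orientation: [174.5, 89.8, -157.1]
force: [1.0, 0.4, -2.1]
opening: 0.0413
t 12.83 tcp [0.4972 0.2849 0.2122] jawyaw 28.4 q [-14.  32. -29.  98.  18.  55. -21.] F [ 1.   0.4 -2.1] open 0.0413
rot [55.8 -0.2  0.1] dp cm before-rot axes [  1.31 -49.57 -31.65] after-rot axes [  1.22 -54.04  23.21]
```

```bash
python3 -m jog '{"fingers":[3.8,3.8,3.8,3.8,3.8,3.8,3.8,3.8],"dp":[[-2,0,0],[-2.5,-1,0],[-1,-2.5,-0.3],[0,-3.4,-0.3],[0,-3.4,-0.3],[0,-3.4,-0.3],[0,-3.4,-0.3],[0,-3.4,-0.3]],"rotation":[[0,0,0],[2,0,0],[3.2,0,0],[3.2,0,0],[3.2,0,0],[3.2,0,0],[3.2,0,0],[3.2,0,0]]}'
python3 -m jog '{"fingers":[3.8,3.8,3.8,3.8,3.8,3.8,3.8,3.8],"dp":[[0,-3.4,-0.3],[0,-3.4,-0.3],[0,-3.4,-0.3],[0,-3.4,-0.3],[0,-3.4,-0.3],[0,-3.4,-0.3],[0,-3.4,-0.3],[0,-2.5,-0.2]],"rotation":[[3.2,0,0],[3.2,0,0],[3.2,0,0],[3.2,0,0],[3.2,0,0],[3.2,0,0],[3.2,0,0],[3.2,0,0]]}'
python3 -m jog '{"fingers":[3.8,3.8,3.8],"dp":[[0,-2,-0.2],[0,-1,0],[0,0,0]],"rotation":[[3,0,0],[2,0,0],[0,0,0]]}'
python3 -c "
from h import *
go([.4545,-.3017,.2],-27.4)"
```

```text
time: 13.5
eef_pos: [0.5413, 0.0888, 0.2663]
orientation: [143.1, 89.5, 150.5]
force: [0.8, 0.2, -1.4]
opening: 0.0417
time: 14.17
eef_pos: [0.4933, -0.1855, 0.2579]
orientation: [-172.6, 88.8, 167.8]
force: [0.1, -0.1, -1.4]
opening: 0.0413
time: 14.42
eef_pos: [0.4748, -0.221, 0.2553]
orientation: [-160.1, 88.5, 174.3]
force: [0.2, 0.2, -0.7]
opening: 0.0413
t 14.42 tcp [ 0.4748 -0.221   0.2553] jawyaw -25.6 q [ 30.  23. -12. 102.   6.  57. -10.] F [ 0.2  0.2 -0.7] open 0.0413
rot [ 1.8 -1.4  0.5] dp cm before-rot axes [ 5.56 -8.1   1.8 ] after-rot axes [ 5.53 -8.1   1.91]
```

```bash
python3 -m jog '{"fingers":[3.8,3.8,3.8,3.8,3.8,3.8,3.8],"dp":[[0,-2.7,0.6],[0,-2.7,0.6],[0,-2.4,0.6],[1,0,0],[2,0,0],[2,0,0],[0,0,0]],"rotation":[[0.9,-0.7,0.3],[0.9,-0.7,0.2],[0,0,0],[0,0,0],[0,0,0],[0,0,0],[0,0,0]]}'
python3 -c "
from h import *
go([.4545,-.3017,.16],-27.4)"
```

```text
time: 15.0
eef_pos: [0.4617, -0.2903, 0.2017]
orientation: [89.9, 89.6, 63.6]
force: [-0.3, 0.1, -3.3]
opening: 0.0413
t 15.0 tcp [ 0.4617 -0.2903  0.2017] jawyaw -26.4 q [ 37.  28. -11. 104.   6.  49.  -3.] F [-0.3  0.1 -3.3] open 0.0413
rot [ 1.  -0.  -0.4] dp cm before-rot axes [ 4.16 -1.37 -0.14] after-rot axes [ 4.17 -1.34 -0.11]
```

```bash
python3 -m jog '{"fingers":[3.8,3.8,3.8,3.8,3.8,3.8],"dp":[[0,-1.1,-0.1],[0,-0.4,0],[1.5,0,0],[1.5,0,0],[0.5,0,0],[0,0,0]],"rotation":[[1,0,-0.4],[0,0,0],[0,0,0],[0,0,0],[0,0,0],[0,0,0]]}'
python3 - <<'E'
from h import *
from plant import manip
from scipy.optimize import least_squares as LS
go([.4545,-.3017,.12],-27.4)
c=manip.camera("scene");M=masks(c["frame"])
fit=lambda q,r:np.round(LS(lambda x:np.hypot(*(q[:,:2]-x).T)-r,q[:,:2].mean(0)-[.01,0],loss="soft_l1",f_scale=.003).x,4)
for k,g in dict(yellow=[.4545,-.3017],red=[.519,-.177]).items():
    q,_=cloud(c,M[k]);q=q[(np.hypot(*(q[:,:2]-g).T)<.05)&(q[:,2]<(.19 if k=="yellow" else .095))];print(k,fit(q,.021),len(q),q.min(0).round(3))
p,_=cloud(c,M["blue"]);p=p[(abs(p[:,2]-.05)<.006)&(p[:,0]<.6)&(p[:,0]>.38)&(abs(p[:,1]+.24)<.12)]
for sel in(p[:,1]>-.235,p[:,1]<=-.235): print("cup",fit(p[sel],.0275),sel.sum())
cv2.imwrite("pics/s3.png",cv2.resize(c["frame"][110:260,160:320],None,fx=3.6,fy=3.6,interpolation=cv2.INTER_CUBIC))
E
```

```text
time: 15.5
eef_pos: [0.4584, -0.3013, 0.1695]
orientation: [14.6, 89.7, -12.4]
force: [0.1, -0.1, -1.4]
opening: 0.0412
t 15.5 tcp [ 0.4584 -0.3013  0.1695] jawyaw -27.0 q [ 37.  30. -10. 106.   7.  44.  -4.] F [ 0.1 -0.1 -1.4] open 0.0412
rot [ 0.4  0.3 -0.1] dp cm before-rot axes [ 4.95 -0.22 -0.36] after-rot axes [ 4.95 -0.21 -0.33]
yellow [ 0.4586 -0.3027] 254 [ 0.47  -0.319  0.109]
red [ 0.5196 -0.1763] 168 [ 0.521 -0.197  0.05 ]
cup [ 0.5198 -0.1772] 34
cup [ 0.4547 -0.3018] 79
```

View pics/s3.png

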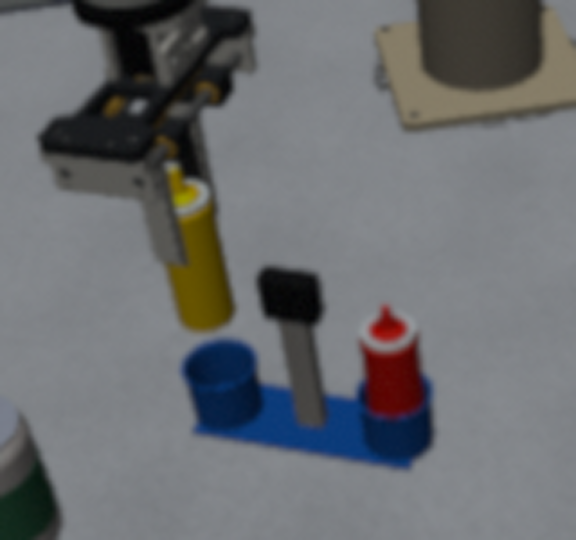

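The red bottle stands in the right-hand cup at crop (390,380). The yellow one hangs upright over the left-hand cup (220,370) and needs about 4 mm along −jaw.

```bash
python3 -m jog '{"fingers":[3.8,3.8,3.8,3.8,3.8],"dp":[[0.3,-0.1,-0.35],[1,0,0],[1,0,0],[0.5,0,0],[0,0,0]],"rotation":[[0,0.2,0],[0,0,0],[0,0,0],[0,0,0],[0,0,0]]}'
python3 -c "
from h import *
go([.4545,-.301,.0715],-27.4)"
```

```text
time: 15.97
eef_pos: [0.4569, -0.3018, 0.1426]
orientation: [6.4, 89.5, -20.5]
force: [-0.9, -1.4, -1.5]
opening: 0.0417
t 15.97 tcp [ 0.4569 -0.3018  0.1426] jawyaw -26.9 q [ 37.  32. -10. 107.   8.  40.  -4.] F [-0.9 -1.4 -1.5] open 0.0417
rot [ 0.5  0.5 -0.1] dp cm before-rot axes [ 7.11 -0.05 -0.31] after-rot axes [ 7.11 -0.04 -0.25]
```

```bash
python3 -m jog '{"fingers":[3.8,3.8,3.8,3.8,3.8],"dp":[[0,0,-0.3],[0.5,0,-0.1],[0.7,0,-0.05],[0.5,0,0],[0,0,0]],"rotation":[[0,0.5,0],[0,0,0],[0,0,0],[0,0,0],[0,0,0]]}'
python3 -c "
from h import *
go([.4545,-.301,.0715],-27.4)"
```

```text
time: 16.38
eef_pos: [0.4525, -0.2994, 0.1236]
orientation: [146.2, 89.9, 119.2]
force: [-0.2, -0.4, -1.8]
opening: 0.0413
t 16.38 tcp [ 0.4525 -0.2994  0.1236] jawyaw -26.9 q [ 37.  34.  -9. 109.   8.  38.  -4.] F [-0.2 -0.4 -1.8] open 0.0413
rot [ 0.5 -0.1 -0.1] dp cm before-rot axes [ 5.21 -0.06  0.26] after-rot axes [ 5.21 -0.05  0.25]
```

```bash
python3 -m jog '{"fingers":[3.8,3.8,3.8,3.8,3.8],"dp":[[0,-0.05,0.25],[0.4,0,0],[0.5,0,0],[0.5,0,0],[0,0,0]],"rotation":[[0,0,0],[0,0,0],[0,0,0],[0,0,0],[0,0,0]]}'
python3 -c "
from h import *
go([.4545,-.301,.0715],-27.4)"
```

```text
time: 16.8
eef_pos: [0.4551, -0.3014, 0.1082]
orientation: [132.3, 89.9, 105.3]
force: [0.4, -1.0, -1.8]
opening: 0.0416
t 16.8 tcp [ 0.4551 -0.3014  0.1082] jawyaw -26.9 q [ 37.  35.  -9. 109.   9.  37.  -5.] F [ 0.4 -1.  -1.8] open 0.0416
rot [ 0.5 -0.1 -0.1] dp cm before-rot axes [ 3.67  0.   -0.07] after-rot axes [ 3.67  0.01 -0.07]
```

```bash
python3 -m jog '{"fingers":[3.8,3.8,3.8,3.8,3.8,3.8,3.8],"dp":[[0.6,0,-0.05],[0.6,0,0],[0.6,0,0],[0.6,0,0],[0.6,0,0],[0.3,0,0],[0,0,0]],"rotation":[[0,0,0],[0,0,0],[0,0,0],[0,0,0],[0,0,0],[0,0,0],[0,0,0]]}'
python3 -c "
from h import *
go([.4545,-.301,.0715],-27.4)"
python3 -m jog '{"fingers":[3.8,3.8],"dp":[[0.1,0,0],[0.1,0,0]],"rotation":[[0,0,0],[0,0,0]]}'
```

```text
time: 17.38
eef_pos: [0.4546, -0.3011, 0.0714]
orientation: [138.0, 89.9, 111.1]
force: [-0.1, 0.2, 3.4]
opening: 0.0415
t 17.38 tcp [ 0.4546 -0.3011  0.0714] jawyaw -26.9 q [ 36.  39.  -8. 110.   9.  32.  -5.] F [-0.1  0.2  3.4] open 0.0415
rot [ 0.5 -0.1 -0.1] dp cm before-rot axes [-0.01  0.   -0.01] after-rot axes [-0.01  0.   -0.01]
time: 17.55
eef_pos: [0.4546, -0.3011, 0.0713]
orientation: [159.5, 89.9, 132.6]
force: [-2.0, 1.2, 9.8]
opening: 0.0413
```

Seated. Now release and rise.

```bash
python3 -m jog '{"fingers":[4.6,5.4,6,6.4,6.4,6.4,6.4,6.4],"dp":[[-0.05,0,0],[0,0,0],[0,0,0],[0,0,0],[-1,0,0],[-3,0,0],[-3,0,0],[-3,0,0]],"rotation":[[0,0,0],[0,0,0],[0,0,0],[0,0,0],[0,0,0],[0,0,0],[0,0,0],[0,0,0]]}'
python3 -m jog '{"fingers":[6,6,6],"dp":[[-1.5,0,0],[0,0,0],[0,0,0]],"rotation":[[0,0,0],[0,0,0],[0,0,0]]}'
python3 - <<'E'
from h import *
from plant import manip
from scipy.optimize import least_squares as LS
c=manip.camera("scene");M=masks(c["frame"])
fit=lambda q,r:np.round(LS(lambda x:np.hypot(*(q[:,:2]-x).T)-r,q[:,:2].mean(0)-[.01,0],loss="soft_l1",f_scale=.003).x,4)
for k,g in dict(yellow=[.4545,-.3017],red=[.519,-.177]).items():
    q,_=cloud(c,M[k]);q=q[(np.hypot(*(q[:,:2]-g).T)<.05)];t=q[:,2].max();q=q[q[:,2]<.095];print(k,fit(q,.021),len(q),t)
p,_=cloud(c,M["black"]);p=p[(p[:,2]>.11)&(p[:,2]<.156)&(abs(p[:,0]-.48)<.04)&(abs(p[:,1]+.24)<.04)]
print("grip",cv2.minAreaRect(p[:,:2].astype(np.float32)*1000),len(p))
go([.4865,-.2392,.19],-27.4)
cv2.imwrite("pics/s4.png",cv2.resize(c["frame"][110:260,160:320],None,fx=3.6,fy=3.6,interpolation=cv2.INTER_CUBIC))
E
```

```text
time: 18.22
eef_pos: [0.4516, -0.2991, 0.1717]
orientation: [172.2, 89.3, 145.3]
force: [0.5, -0.8, -0.2]
opening: 0.0642
time: 18.47
eef_pos: [0.4554, -0.3012, 0.1953]
orientation: [39.3, 89.9, 12.4]
force: [-0.7, -0.4, -0.0]
opening: 0.0601
yellow [ 0.4545 -0.302 ] 148 0.13434864574920813
red [ 0.5197 -0.1762] 168 0.13426137010412098
grip ((490.2050476074219, -239.6484375), (41.151126861572266, 17.436752319335938), 63.097347259521484) 212
t 18.52 tcp [ 0.4553 -0.3012  0.195 ] jawyaw -26.9 q [ 38.  28. -10. 104.   7.  48.  -3.] F [-0.5 -0.8  0. ] open 0.0603
rot [ 0.5  0.  -0. ] dp cm before-rot axes [ 0.51  6.94 -0.03] after-rot axes [ 0.5   6.94 -0.09]
```

View pics/s4.png

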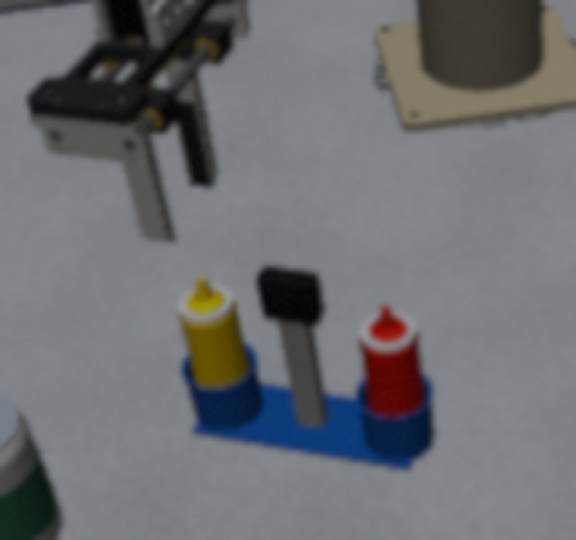

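Both bottles stand in their cups, yellow at crop (215,340) and red at (390,375), with their tops at 134 mm. The grip is at (290,295).

```bash
python3 -m jog '{"fingers":[6,6,6,6,6],"dp":[[-0.5,2,0],[0,2.5,0],[0,2,0],[0,0.5,0],[0,0,0]],"rotation":[[0,0,0],[0,0,0],[0,0,0],[0,0,0],[0,0,0]]}'
python3 -c "
from h import *
go([.4869,-.2391,.113],-27.4)"
```

```text
time: 18.93
eef_pos: [0.4834, -0.2372, 0.194]
orientation: [-174.9, 89.4, 157.9]
force: [0.2, -1.3, 0.0]
opening: 0.06
t 18.93 tcp [ 0.4834 -0.2372  0.194 ] jawyaw -27.1 q [ 30.  28. -11. 105.   7.  48. -11.] F [ 0.2 -1.3  0. ] open 0.06
rot [ 0.3 -0.6  0.1] dp cm before-rot axes [ 8.09 -0.    0.48] after-rot axes [ 8.1  -0.01  0.39]
```

```bash
python3 -m jog '{"fingers":[6,6,6,6,6],"dp":[[0,0,0.4],[1,0,0],[1.5,0,0],[1,0,0],[0,0,0]],"rotation":[[0.3,-0.6,0],[0,0,0],[0,0,0],[0,0,0],[0,0,0]]}'
python3 -c "
from h import *
go([.4869,-.2391,.113],-27.4)"
```

```text
time: 19.35
eef_pos: [0.4835, -0.2442, 0.1537]
orientation: [-116.1, 89.7, -143.9]
force: [0.0, -0.3, -0.7]
opening: 0.0604
t 19.35 tcp [ 0.4835 -0.2442  0.1537] jawyaw -27.8 q [ 30.  31. -10. 107.   8.  42. -12.] F [ 0.  -0.3 -0.7] open 0.0604
rot [-0.4 -0.1  0.3] dp cm before-rot axes [4.07 0.63 0.07] after-rot axes [4.07 0.61 0.07]
```

```bash
python3 -m jog '{"fingers":[6,6,6,6,6,6],"dp":[[0,0.6,0.1],[1,0,0],[1.2,0,0],[1.2,0,0],[0.5,0,0],[0,0,0]],"rotation":[[0,0,0.3],[0,0,0],[0,0,0],[0,0,0],[0,0,0],[0,0,0]]}'
python3 -c "
from h import *
go([.4869,-.2391,.113],-27.4)"
```

```text
time: 19.85
eef_pos: [0.4863, -0.2426, 0.1113]
orientation: [179.0, 89.9, 150.9]
force: [0.5, 0.0, -0.4]
opening: 0.0599
t 19.85 tcp [ 0.4863 -0.2426  0.1113] jawyaw -28.1 q [ 30.  35.  -9. 109.   9.  37. -13.] F [ 0.5  0.  -0.4] open 0.0599
rot [-0.7 -0.1 -0. ] dp cm before-rot axes [-0.17  0.34 -0.11] after-rot axes [-0.17  0.34 -0.1 ]
```

```bash
python3 -m jog '{"fingers":[6,6],"dp":[[-0.1,0.35,-0.1],[0,0.05,0]],"rotation":[[-0.7,0,0],[0,0,0]]}'
python3 -c "
from h import *
go([.4869,-.2391,.113],-27.4)"
python3 -m jog '{"fingers":[4.5,3.2,2.4,2,1.5,1,1,1],"dp":[[0,0,0],[0,0,0],[0,0,0],[0,0,0],[0,0,0],[0,0,0],[0,0,0],[0,0,0]],"rotation":[[0,0,0],[0,0,0],[0,0,0],[0,0,0],[0,0,0],[0,0,0],[0,0,0],[0,0,0]]}' 55
python3 -c "
from h import *
go([.4869,-.2391,.113],-27.4)"
```

```text
time: 20.02
eef_pos: [0.4873, -0.2387, 0.1124]
orientation: [-179.6, 89.9, 153.0]
force: [0.6, 0.3, -0.3]
opening: 0.0599
t 20.02 tcp [ 0.4873 -0.2387  0.1124] jawyaw -27.4 q [ 29.  35.  -9. 109.   9.  37. -13.] F [ 0.6  0.3 -0.3] open 0.0599
rot [ 0.  -0.1  0. ] dp cm before-rot axes [-0.06 -0.05 -0.01] after-rot axes [-0.06 -0.05 -0.01]
time: 20.68
eef_pos: [0.4881, -0.2386, 0.1145]
orientation: [4.8, 89.9, -22.5]
force: [1.4, -0.1, -4.3]
opening: 0.0179
t 20.68 tcp [ 0.4881 -0.2386  0.1145] jawyaw -27.3 q [ 29.  35.  -9. 109.   9.  37. -13.] F [ 1.4 -0.1 -4.3] open 0.0179
rot [ 0.1  0.1 -0. ] dp cm before-rot axes [ 0.15 -0.1  -0.08] after-rot axes [ 0.15 -0.1  -0.08]
```

Gripped at 17.9 mm. Lift slowly by 10 cm.

```bash
python3 -m jog '{"fingers":[1,1,1,1,1,1,1,1],"dp":[[-0.4,0,0],[-0.8,0,0],[-1,0,0],[-1,0,0],[-1,0,0],[-1,0,0],[-1,0,0],[-0.8,0,0]],"rotation":[[0,0,0],[0,0,0],[0,0,0],[0,0,0],[0,0,0],[0,0,0],[0,0,0],[0,0,0]]}'
python3 -c "
from h import *
go([.4869,-.2391,.214],-27.4)"
```

```text
time: 21.35
eef_pos: [0.484, -0.237, 0.1873]
orientation: [-178.0, 89.5, 154.7]
force: [1.0, -0.0, -5.8]
opening: 0.0175
t 21.35 tcp [ 0.484  -0.237   0.1873] jawyaw -27.3 q [ 30.  29. -11. 105.   7.  47. -11.] F [ 1.  -0.  -5.8] open 0.0175
rot [ 0.1 -0.5  0. ] dp cm before-rot axes [-2.67 -0.06  0.33] after-rot axes [-2.67 -0.06  0.35]
```

```bash
python3 -m jog '{"fingers":[1,1,1,1,1,1,1],"dp":[[-0.8,0,0],[-0.8,0,0],[-0.7,0,0],[-0.3,0,0],[0,0,0],[0,0,0],[0,0,0]],"rotation":[[0,-0.2,0],[0,-0.2,0],[0,0,0],[0,0,0],[0,0,0],[0,0,0],[0,0,0]]}'
python3 - <<'E'
from h import *
from plant import manip
from scipy.optimize import least_squares as LS
go([.4869,-.2391,.214],-27.4)
s=manip.observe();print(axes(s).as_matrix().round(4)[:,0],np.round(s["torque"],3))
c=manip.camera("scene");M=masks(c["frame"])
for k,g in dict(yellow=[.4545,-.3017],red=[.519,-.177]).items():
    q,_=cloud(c,M[k]);q=q[(np.hypot(*(q[:,:2]-g).T)<.06)];print(k,"top",q[:,2].max().round(4),np.median(q,0).round(4))
p,_=cloud(c,M["blue"]);p=p[(p[:,2]>.05)&(p[:,0]<.6)&(p[:,0]>.38)&(abs(p[:,1]+.24)<.12)];print("blue z",p[:,2].min().round(4))
for sel in (p[:,1]>-.235,p[:,1]<=-.235): print(p[sel][:,2].min().round(4),np.percentile(p[sel][:,2],98).round(4))
for k,g in dict(green=(.467,.12)).items():
    q,_=cloud(c,M[k]);q=q[(np.hypot(*(q[:,:2]-g).T)<.04)&(q[:,2]<.095)&(q[:,2]>.008)]
    print(k,np.round(LS(lambda x:np.hypot(*(q[:,:2]-x).T)-.021,g,loss="soft_l1",f_scale=.003).x,4))
cv2.imwrite("pics/s5.png",c["frame"])
E
```

```text
time: 21.93
eef_pos: [0.4842, -0.2372, 0.2184]
orientation: [-11.9, 89.9, -39.2]
force: [-0.1, 0.4, -6.2]
opening: 0.0175
t 21.93 tcp [ 0.4842 -0.2372  0.2184] jawyaw -27.3 q [ 31.  26. -11. 104.   6.  51. -10.] F [-0.1  0.4 -6.2] open 0.0175
rot [0.1 0.1 0. ] dp cm before-rot axes [ 0.44 -0.05  0.33] after-rot axes [ 0.44 -0.05  0.33]
[ 0.0012 -0.001  -1.    ] [-0.062 -0.085 -0.022]
yellow top 0.3489 [ 0.4705 -0.3026  0.1929]
red top 0.2382 [ 0.5348 -0.1788  0.1907]
blue z 0.1047
0.105 0.1537
0.1047 0.1523
green [0.4667 0.1203]
```

View pics/s5.png

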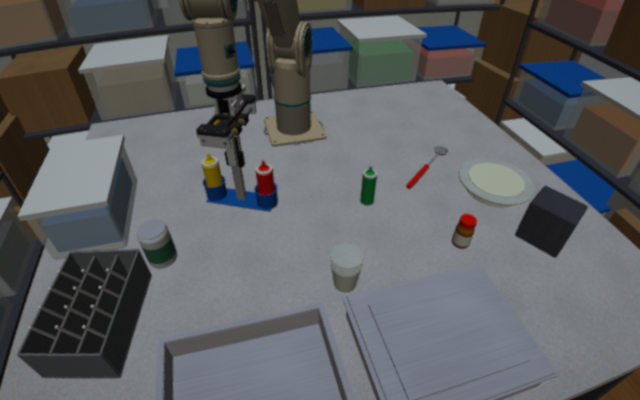

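The carrier hangs level about 10.4 cm up, with yellow at (212,175) and red at (265,185) in its cups. The green bottle is at (369,187), and the other objects look unmoved. I'll let it settle, then hand in.

```bash
python3 -m jog '{"fingers":[1,1,1],"dp":[[0,0,0],[0,0,0],[0,0,0]],"rotation":[[0,0,0],[0,0,0],[0,0,0]]}'
python3 -c "
from plant import manip
s=manip.observe();print(s['eef_pos'],s['dq'],s['opening']);print(manip.finish_job())"
```

```text
time: 22.23
eef_pos: [0.4833, -0.2367, 0.2169]
orientation: [-165.5, 89.9, 167.2]
force: [-0.4, 0.2, -6.7]
opening: 0.0173
[ 0.48329258 -0.23672373  0.21693809] [-0.01449104  0.49116709  0.12562443  0.25947229 -0.03827569 -0.16700528
  0.0013282 ] 0.017293934305108373
the job is handed in; nothing more can be done
None
```

The job is handed in at 22 s. The red bottle is in the +x cup and the yellow bottle in the −x cup. I lowered each one until it touched the cup floor (about 10 N) before letting go. I then took the carrier by its black grip with 55 N and lifted it, and the arm is still holding it.

**Last checks:**
- **Height and level:** the carrier's underside is about 10.4 cm up. The two ends agree to about 1 mm.
- **Bottles:** the last picture shows both bottles in their cups. On the counter both tops measured 134 mm, as expected when seated. In the air the red top measured 0.238 m, as it should. The yellow reading of 0.349 m was wrong, most likely because the mask caught an amber part of the gripper, so only the picture confirms yellow.
- **Load:** about 6.5 N hangs from the wrist, roughly the 5.5 N expected for the carrier and two bottles.
- **Stillness:** joint speeds were under 0.5°/s. The tool had sunk 1.5 mm over the last 0.3 s, and the finger opening had gone from 17.9 to 17.3 mm since the grasp.
- **Other things:** the green bottle measured in its original place to within 0.2 mm. The cups, jar, tin and spoon look unmoved in the picture, but I did not measure them again.

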